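# Slide a gauge block along the rail into the corner nest

## Task

Using only the fingertips or the outside of the fingers, push the shorter of the two steel gauge blocks on the fixture plate until its long side lies flat against the rail on the open stretch, then slide it along the rail into the corner pocket until it sits fully home, touching both the rail and the end stop. Keep it against the rail as it goes in; do not grip, lift or tip it, and leave the longer block and the gear, eyeglass and ring standing round the plate where they are.

Things in the scene. Friction and masses are not known exactly. Their poses are not given: they have to be found in the camera images.
- fixture: Fixed nesting fixture: dark steel plate 170 (x) x 360 (y) x 10 mm with an aluminium rail on its far (+x) side and a corner pocket at the rail's +y end. Origin at the centre of its underside on the table; plate top at z = +10 mm. x points from the robot's side to the rail, y along the rail to the pocket
- rail_mid (a point): Midpoint of the foot of the rail's working face, at (55, 0, 10) mm in the fixture's frame. The rail is straight along y, 20 mm high above the plate top, 16 mm thick, from y = -164 to +166 mm; its face looks to -x
- corner (a point): Inner corner of the pocket, at (55, 150, 10) mm in the fixture's frame, where rail face, stop face and plate top meet. The end stop is 20 mm high above the plate top; its face, at y = 150 mm, looks to -y and reaches from x = 17 mm to the rail. The pocket is 22 mm wide, open to -y, for the 18 mm wide block
- lip (a point): Mouth end of the pocket's front lip, on the lip's top at its inner face, at (33, 125, 20) mm in the fixture's frame. The lip is only 10 mm high above the plate top and 8 mm thick, parallel to the rail from here to the stop; towards -y it flares away from the rail as a lead-in, its inner edge ending at x = 23, y = 109 mm
- short_block: The shorter loose steel gauge block, 18 (x) x 48 (y) x 26 (z) mm, 0.12 to 0.25 kg, standing on the plate somewhere on the robot's side, its centre 70 to 90 mm from the rail face; origin at the centre of its underside, long side along its y. Fully home its origin is at (46, 126, 10) mm in the fixture's frame, with its y axis along the fixture's y (either way round)
- long_block: The longer loose steel gauge block, 18 (x) x 75 (y) x 26 (z) mm, also on the robot's side of the plate, at the other of the two places (which is left and which right varies); origin at the centre of its underside, long side along its y. Leave alone
- gear: Steel spur gear 49 mm across, 18 mm high, loose on the table beyond the right (-y) end of the plate; origin at the centre of its underside. Leave alone
- loupe: Black eyeglass (loupe) 33 mm across, 32 mm high, loose on the table behind the rail; origin at the centre of its underside. Leave alone
- ring: Steel setting ring 50 mm across, 16 mm high, loose on the table on the robot's side of the plate; origin at the centre of its underside. Leave alone
Not all that is in view belongs to the job. What is shaped like the short_block but orange, red or turquoise is not meant.

How it is judged:
By the outcome, as a careful person would: the job done as asked, in the order asked, and still so for the second after the job is handed in, with the robot touching nothing.
It also fails if it takes over 56 s, if anything falls off the work surface, if the arm or the gripper's body presses on something with over 40 N, if the wrist force passes 120 N, or if a joint passes its speed limit or range.

## Robot

A 7-joint arm with a two-finger parallel gripper is mounted at the origin on a cart in front of the work surface, level with it; the furniture and walls round the work are solid. World frame = base frame: x ahead of the robot, y to its left, z up, the work surface at z = 0. Lengths are in m, angles in rad, forces in N, time in s.
With the tool pointing down it reaches from about 0.4 to 0.875 m from the base axis. Payload 19.3 kg.
Tool frame: the origin (TCP) lies between the finger pads; the fingertips stand 14 mm ahead of it and the grasp point (between the pads) lies 5 mm behind it (arm.tip_reach is the distance from the TCP to the fingertips, in m); z points along the fingers, y is the line along which they close (so a half turn about z gives the same grasp; the last joint's range is limited). The gripper opens to 85 mm and grips with 20 to 120 N. Pads are 22 mm wide; open, the fingers measure 114 mm over their backs; the gripper's body (76 mm by 85 mm) begins 54 mm behind the grasp point. The pads swing forward as they close: fully open they stand 13 mm farther back than shut.
Start: joints at [-1.266, 0.521, -0.036, 1.599, 0.021, 1.021, -0.113], TCP at [0.229, 0.582, 0.245] pointing down, gripper open.
Joint ranges: [-2.91, 2.91], [-0.3, 2.13], [-1.5, 1.42], [0.17, 2.43], [-1.26, 4.41], [0.16, 1.93], [-2.52, 2.52]. Speed limits (rad/s): [1.89, 1.89, 2.39, 2.39, 3.01, 3.01, 3.01].

## Interface

Orientations are given as a rotation vector (axis times angle).
In Python, from station import arm, planner, imaging, get_time, get_q, get_dq, get_joint_torque, get_eef_pos, get_orientation, get_force, get_ft_torque, get_finger_gap, get_grip_force gives the robot as it stands. Calls block until the motion is done:
- arm.reach(position, orientation): joint-space move of the TCP to a pose.
- arm.move_linear(position, rotation=None, feed=0.15, max_force=None): straight line of the TCP; rotation=None keeps the orientation; feed is the mean speed in m/s. With max_force (N) it stops when the force on the tool has changed by that much, and returns True; else False.
- arm.goto_joints(angles): joint-space move.
- arm.ungrasp() and arm.grab(force=None): open the fingers fully, or close them until they stop; force is the grip in N (None keeps the last).
- arm.hold(seconds).
- planner.inverse_kinematics(position, orientation): joint angles nearest the present ones, or None.
- imaging.capture(name): name is "side" or "top"; returns a dict with "image" (384x512x3 uint8, blue, green, red), "camera_matrix" (3x3 intrinsics, pixels), "T" (4x4, takes a point from camera to world coordinates). Camera axes: x right, y down, z forward; pixel columns grow to the right and rows downward; lengths in m; the calibration is good to about 2 mm. A picture is of the moment at which its call begins. There is no depth.
A pose or a line that the arm cannot do raises arm.MotionError and nothing moves.
- arm.finish_job(): hands the job in; it is judged then, once.
Readings, each from a call of its own:
- get_time(): time.
- get_q(): joint angles.
- get_dq(): joint speeds.
- get_joint_torque(): joint torques, N m.
- get_eef_pos(): TCP position.
- get_orientation(): TCP orientation.
- get_force(): force on the tool from outside, world axes, zero at the start.
- get_ft_torque(): the same for the moment, N m.
- get_finger_gap(): opening from 0.0 (shut) to 1.0 (fully open).
- get_grip_force(): force on a finger pad.
Only numpy, scipy, OpenCV 4.12 (cv2) and the standard library are available. Lean on these libraries where they do the work, as an engineer would, in place of code of your own. Each camera call takes 0.05 s, during which the arm holds its last target. There are 200 camera calls.

## Working session

There is one attempt and no reset: what is moved stays moved. The work goes in short steps, each a Python script; the robot and the scene stay as the last script left them, time stands still between calls to the robot, and variables do not carry over. Pictures are saved under pics/ and viewed, at most 11 in all, crops included, and the job is handed in when it is done.

```bash
ls; mkdir -p pics
python3 - <<'E'
from station import *
import cv2,numpy as np
for n in("top","side"):
    c=imaging.capture(n); cv2.imwrite(f"pics/{n}0.png",c["image"]); print(n,c["camera_matrix"].round(1).tolist(),c["T"].round(4).tolist())
print(get_time(),get_orientation(),get_eef_pos(),arm.tip_reach)
E
```

```text
pics
top [[492.9, 0.0, 259.5], [0.0, 492.9, 190.5], [0.0, 0.0, 1.0]] [[-0.0043, -0.9885, 0.1512, 0.3721], [-0.9999, 0.0023, -0.0128, -0.0333], [0.0123, -0.1513, -0.9884, 1.1739], [0.0, 0.0, 0.0, 1.0]]
side [[377.7, 0.0, 257.9], [0.0, 377.7, 187.8], [0.0, 0.0, 1.0]] [[0.8611, -0.2728, 0.429, 0.1822], [-0.5082, -0.4852, 0.7116, -0.6505], [0.014, -0.8308, -0.5564, 0.5229], [0.0, 0.0, 0.0, 1.0]]
0.1 [-5.85275516e-01 -3.08648139e+00  1.56750642e-03] [0.22873619 0.5813349  0.24479215] 0.014
```

View pics/top0.png

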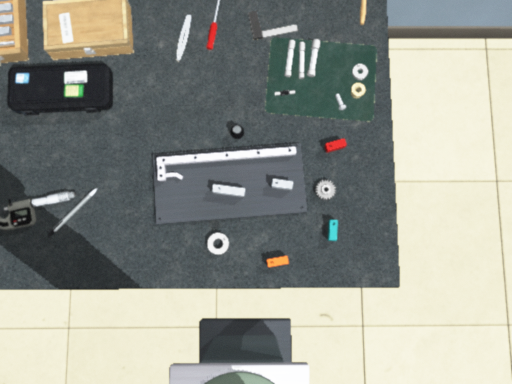

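View pics/side0.png

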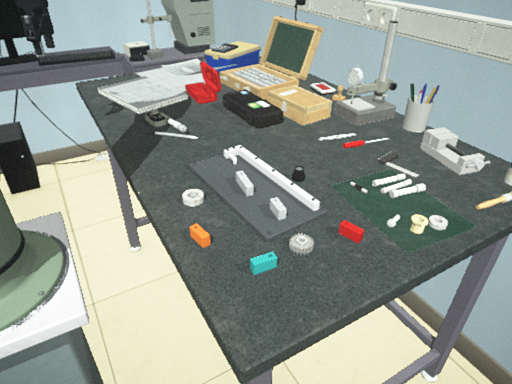

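The short block is at about (283,184) in the top view and the long one at about (229,190). The rail runs from (158,160) to (297,150), with the pocket at its left end. Next I segment these and zoom in.

```bash
cat > h.py <<'E'
from station import *
import cv2,numpy as np
def cast(c,px,z):
    px=np.atleast_2d(np.asarray(px,float)); K=c["camera_matrix"];T=c["T"]
    d=np.c_[px,np.ones(len(px))]@np.linalg.inv(K).T@T[:3,:3].T
    o=T[:3,3]; return (o+d*((z-o[2])/d[:,2])[:,None])
def proj(c,P):
    P=np.atleast_2d(P);T=c["T"]; q=(P-T[:3,3])@T[:3,:3]@c["camera_matrix"].T
    return q[:,:2]/q[:,2:]
E
python3 - <<'E'
from h import *
c=imaging.capture("top");s=imaging.capture("side")
for n,k,(x0,x1,y0,y1) in(("top",c,(145,345,125,265)),("side",s,(185,345,135,255))):
    im=k["image"]; z=cv2.resize(im[y0:y1,x0:x1],None,fx=4 if n=="top" else 5,fy=4 if n=="top" else 5,interpolation=cv2.INTER_CUBIC)
    cv2.imwrite(f"pics/{n}1.png",z)
g=c["image"].min(2)
for th in(150,200):
  n,l,st,ce=cv2.connectedComponentsWithStats((g>th).astype(np.uint8))
  for i in range(1,n):
    x,y,w,h,a=st[i]
    if 145<x<345 and 125<y<265 and a>15:
        r=cv2.minAreaRect(np.argwhere(l==i)[:,::-1].astype(np.float32)); print(th,st[i],ce[i].round(1),np.round(r[0],1),np.round(r[1],1),round(r[2],1),cast(c,ce[i],.036).round(4))
E
```

```text
150 [234 127   6   5  26] [236.5 129. ] [236.5 129. ] [4. 5.] 90.0 [[0.6945 0.0061 0.036 ]]
150 [ 156  146  141   35 1447] [217.  158.2] [226.4 163.3] [ 24.4 140.9] 85.6 [[0.6236 0.0517 0.036 ]]
150 [272 179  22  11 176] [282.2 183.7] [282.3 183.8] [21.   8.4] 7.1 [[ 0.5623 -0.1013  0.036 ]]
150 [317 180  19  19 255] [325.5 189.3] [325.6 189.3] [18.  17.6] 7.1 [[ 0.5487 -0.2025  0.036 ]]
150 [212 184  34  13 277] [228.5 190. ] [228.5 190. ] [32.7  8.5] 7.6 [[0.5478 0.0243 0.036 ]]
150 [207 233  22  22 307] [217.7 243.3] [217.5 243.5] [21. 21.] 90.0 [[0.4239 0.0484 0.036 ]]
200 [ 157  147  139   33 1154] [217.4 158. ] [226.5 163.1] [ 22.7 139.1] 85.6 [[0.6241 0.0508 0.036 ]]
200 [272 179  21  10 139] [282.4 183.4] [282.2 183.4] [19.7  7.2] 8.1 [[ 0.5629 -0.1019  0.036 ]]
200 [318 182  16  16 157] [326.  189.4] [325.5 189.5] [15. 15.] 90.0 [[ 0.5486 -0.2036  0.036 ]]
200 [213 185  32  11 228] [228.4 189.7] [228.3 189.7] [31.5  7.2] 7.6 [[0.5484 0.0244 0.036 ]]
200 [208 233  21  21 255] [217.7 243.2] [218. 243.] [20. 20.] 90.0 [[0.424  0.0485 0.036 ]]
```

View pics/top1.png

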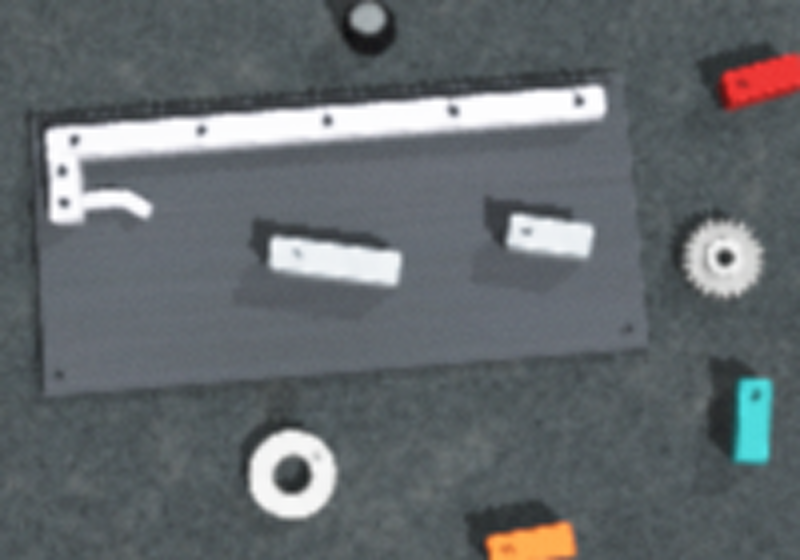

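View pics/side1.png

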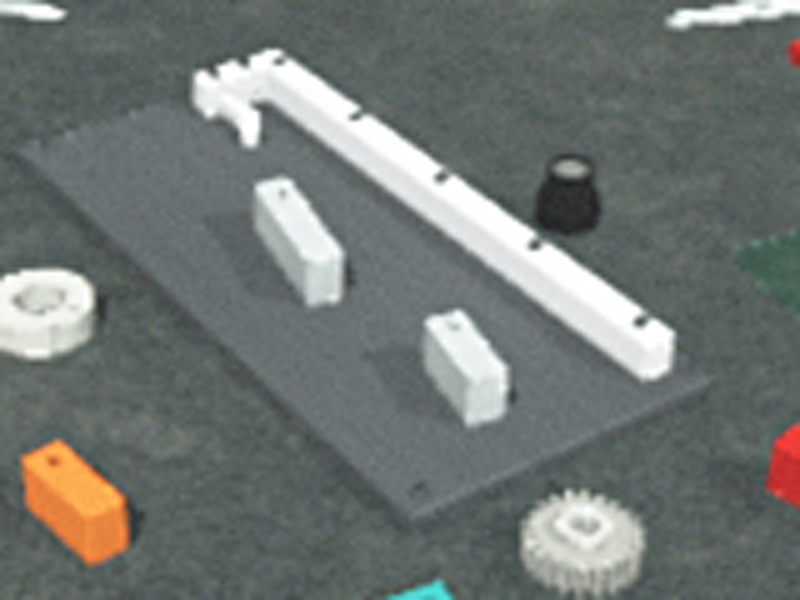

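The crops show the rail's far top edge running from about (45,129) to (605,86) in the 4x top view. The plate corners are at about (30,115), (618,70), (648,347) and (45,396), and the short block's back top edge runs from (510,213) to (593,222). I compute the poses from these.

Run:
```python
from h import *
c=imaging.capture("top");s=imaging.capture("side")
u=lambda P:(np.array(P,float)+.5)/4-.5+np.array([145,125])
us=lambda P:(np.array(P,float)+.5)/5-.5+np.array([185,135])
# rail far edge, subpixel per column
g=c["image"].min(2).astype(float)
pts=[]
for x in range(163,292):
    col=g[135:170,x]; i=np.argmax(col>140); pts.append((x,135+i-1+(140-col[i-1])/(col[i]-col[i-1])))
W=cast(c,pts,.030); p=np.polyfit(W[:,1],W[:,0],1); psi=-np.arctan(p[0]); print("psi",np.degrees(psi))
ends=cast(c,u([(45,150),(606,100)]),.030)
ey=np.array([-np.sin(psi),np.cos(psi)]);ex=np.array([np.cos(psi),np.sin(psi)])
# origin: rail far edge x=71; ends 166,-164
a=np.mean(W[:,:2]@ex)-.071; b=(ends[:,:2]@ey)-np.array([.166,-.164]); print("b",b)
o=a*ex+b.mean()*ey; print("origin rail",o)
pl=cast(c,u([(30,115),(618,70),(648,347),(45,396)]),.010)[:,:2]; print("origin plate",pl.mean(0), "fix coords of plate corners",((pl-o)@np.c_[ex,ey]*1000).round(1).tolist())
f=lambda k,P,z:((cast(k,P,z)[:,:2]-o)@np.c_[ex,ey]*1000).round(1).tolist()
print("short top",f(c,u([(512,213),(594,222),(588,255),(505,246)]),.036))
print("short side",f(s,us([(425,318),(455,310),(508,372),(470,382)]),.036))
print("long top",f(c,u([(272,236),(402,250),(398,282),(268,268)]),.036))
print("side railR topcorners(-164)",f(s,us([(645,357),(672,333)]),.030),"side plate corners(-85,-180),(85,-180),(-85,180)",f(s,us([(413,522),(712,382),(18,150)]),.010))
np.savez("fx.npz",o=o,psi=psi)
```

```text
psi 4.4535846027687205
b [-0.01795271 -0.02146724]
origin rail [0.5714647 0.0247398]
origin plate [0.57050485 0.02528614] fix coords of plate corners [[84.2, 179.3], [84.0, -176.9], [-85.8, -178.8], [-86.0, 178.9]]
short top [[-3.3, -103.8], [-12.5, -151.3], [-31.7, -146.0], [-22.5, -98.0]]
short side [[-20.0, -99.8], [-5.1, -102.4], [-14.2, -151.8], [-32.0, -148.3]]
long top [[-5.7, 37.3], [-20.1, -37.8], [-38.7, -34.0], [-24.4, 40.9]]
side railR topcorners(-164) [[47.9, -170.8], [70.1, -164.1]] side plate corners(-85,-180),(85,-180),(-85,180) [[-86.7, -183.2], [80.1, -182.6], [-86.1, 175.4]]
```

```bash
cat >> h.py <<'E'
try:
    d=np.load("fx.npz");o=d["o"];psi=float(d["psi"])
    ey=np.array([-np.sin(psi),np.cos(psi)]);ex=np.array([np.cos(psi),np.sin(psi)])
except Exception: pass
n=np.pi/2+psi/2; ROT=np.pi*np.array([np.cos(n),np.sin(n),0])
def P(x,y,z): return np.r_[o+ex*x/1000+ey*y/1000,z/1000]   # fixture mm x,y ; world z mm of TCP
def fx(): p=get_eef_pos(); return np.r_[(p[:2]-o)@np.c_[ex,ey],p[2]]*1000
def toF(c,px,z): return ((cast(c,px,z)[:,:2]-o)@np.c_[ex,ey]*1000).round(1)
E
python3 - <<'E'
from h import *
arm.reach(P(-62,-125,150),ROT); arm.grab(20)
print(get_time(),get_finger_gap(),fx())
arm.move_linear(P(-62,-125,60),feed=.15)
print(arm.move_linear(P(-62,-125,27),feed=.05,max_force=6),fx().round(1),get_force().round(2),get_time())
c=imaging.capture("side"); cv2.imwrite("pics/s2.png",cv2.resize(c["image"][135:255,185:345],None,fx=5,fy=5,interpolation=cv2.INTER_CUBIC))
E
```

```text
3.725 -0.0021598074953670383 [ -61.99129026 -125.00876727  150.01178095]
False [ -62.  -125.1   27.1] [ 0.65 -0.39 -0.25] 5.2833
```

View pics/s2.png

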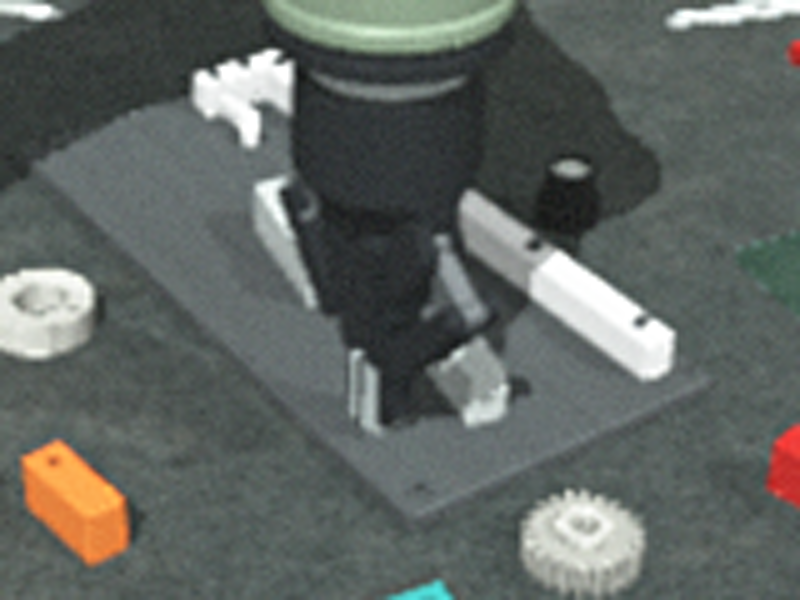

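The shut fingers are down at about (370,400), beside the short block's robot side and clear of it. Next I push it to the rail.

Run:
```python
from h import *
f0=get_force()
arm.move_linear(P(10,-125,27),feed=.04,max_force=15); print(fx().round(1),(get_force()-f0).round(2))
r=arm.move_linear(P(36,-125,27),feed=.02,max_force=8); print(r,fx().round(1),(get_force()-f0).round(2),get_time())
c=imaging.capture("side"); cv2.imwrite("pics/s3.png",cv2.resize(c["image"][135:255,185:345],None,fx=5,fy=5,interpolation=cv2.INTER_CUBIC))
```

```text
[  10. -125.   27.] [-0.85 -0.61 -0.41]
True [  25.  -124.9   26.6] [-0.44  0.51  0.3 ] 8.0917
```

View pics/s3.png

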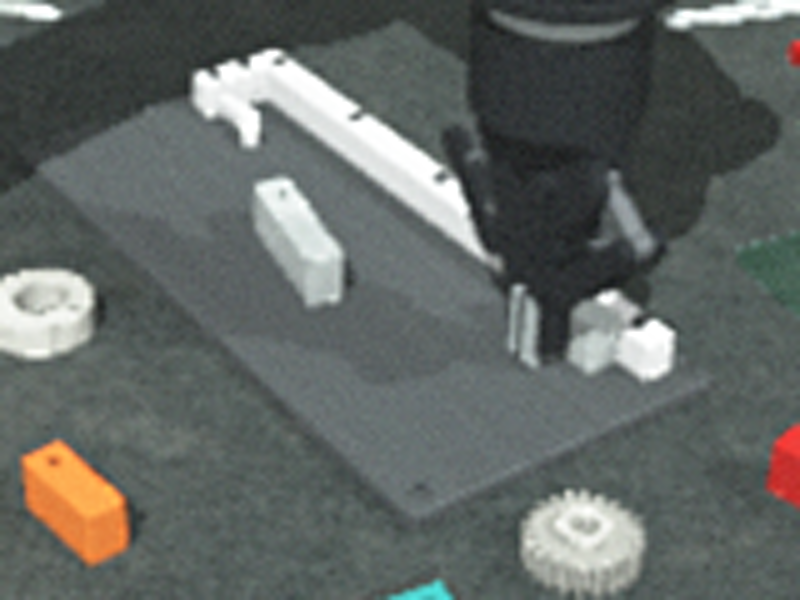

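The block now stands square along the rail at about (600,330), stopped by contact at x = 25 mm as expected. I press once more, then go round to its -y end.

Run:
```python
from h import *
r=arm.move_linear(P(32,-125,27),feed=.02,max_force=12); print(r,fx().round(1))
arm.move_linear(P(5,-125,27),feed=.1)
arm.move_linear(P(5,-125,75),feed=.2)
arm.move_linear(P(0,-176,75),feed=.2)
c=imaging.capture("top"); g=c["image"]
cv2.imwrite("pics/t4.png",cv2.resize(g[125:225,145:345],None,fx=4,fy=4,interpolation=cv2.INTER_CUBIC))
c=imaging.capture("side"); cv2.imwrite("pics/s4.png",cv2.resize(c["image"][135:255,185:345],None,fx=5,fy=5,interpolation=cv2.INTER_CUBIC)); print(get_time())
```

```text
True [  25.  -124.9   26.1]
9.625
```

View pics/s4.png

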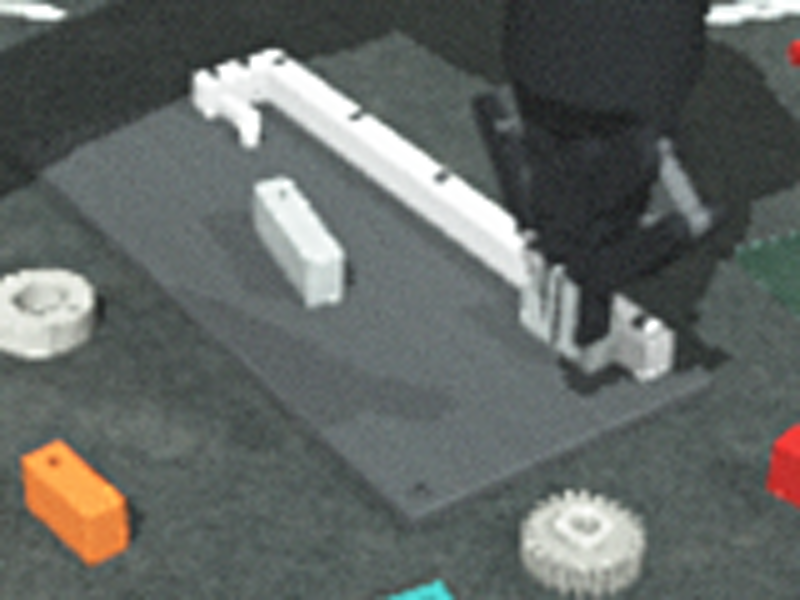

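The block lies along the rail face, spanning about (525,285) to (600,370). I lower behind its end and slide it.

Run:
```python
from h import *
arm.move_linear(P(40.5,-176,75),feed=.15)
print(arm.move_linear(P(40.5,-176,27),feed=.06,max_force=10),fx().round(1))
r=arm.move_linear(P(42.5,60,27),feed=.045,max_force=12); print(r,fx().round(1),get_force().round(2),get_time())
for n in("side","top"):
    c=imaging.capture(n)["image"]; cv2.imwrite(f"pics/{n}5.png",cv2.resize(c[135:235,185:325],None,fx=5,fy=5,interpolation=cv2.INTER_CUBIC) if n=="side" else cv2.resize(c[130:230,145:305],None,fx=5,fy=5,interpolation=cv2.INTER_CUBIC))
```

```text
False [  40.7 -176.1   27.3]
False [42.5 60.  27. ] [-1.86 -3.32 -0.29] 16.3833
```

View pics/side5.png

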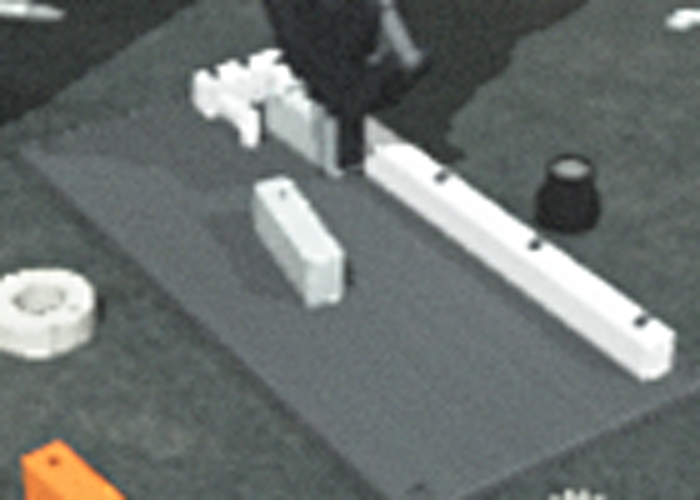

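The block, at about (268,115) to (320,160), lies parallel to the rail just before the pocket mouth. I continue pushing until it meets the stop.

Run:
```python
from h import *
r=arm.move_linear(P(43,80,27),feed=.03,max_force=12); print(r,fx().round(1),get_force().round(2))
if not r:
    r=arm.move_linear(P(43,96,27),feed=.015,max_force=12); print(r,fx().round(1),get_force().round(2),get_time())
arm.move_linear(P(41,70,27),feed=.08); arm.move_linear(P(41,70,80),feed=.15)
arm.move_linear(P(-40,-60,150),feed=.25)
for n in("side","top"):
    c=imaging.capture(n)["image"]; cv2.imwrite(f"pics/{n}6.png",cv2.resize(c[135:195,215:285],None,fx=9,fy=9,interpolation=cv2.INTER_CUBIC) if n=="side" else cv2.resize(c[140:205,145:235],None,fx=8,fy=8,interpolation=cv2.INTER_CUBIC))
print(get_time())
```

```text
False [43.4 80.3 27.1] [-0.32 -0.32  0.06]
True [42.9 87.2 26.8] [ 1.   -1.95  2.07] 17.9333
19.725
```

View pics/side6.png

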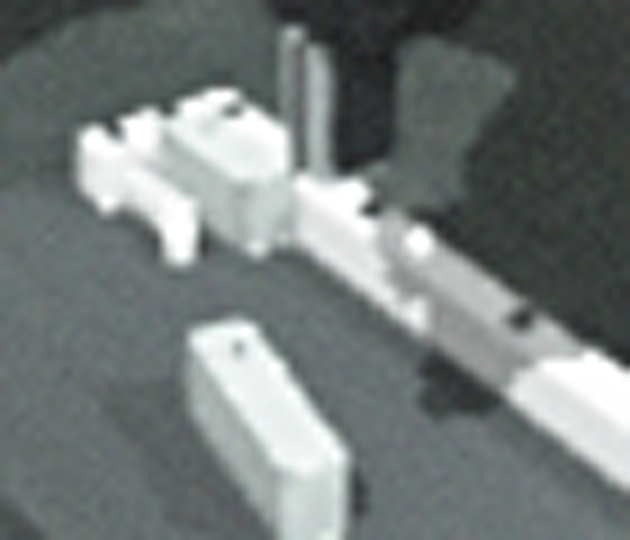

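View pics/top6.png

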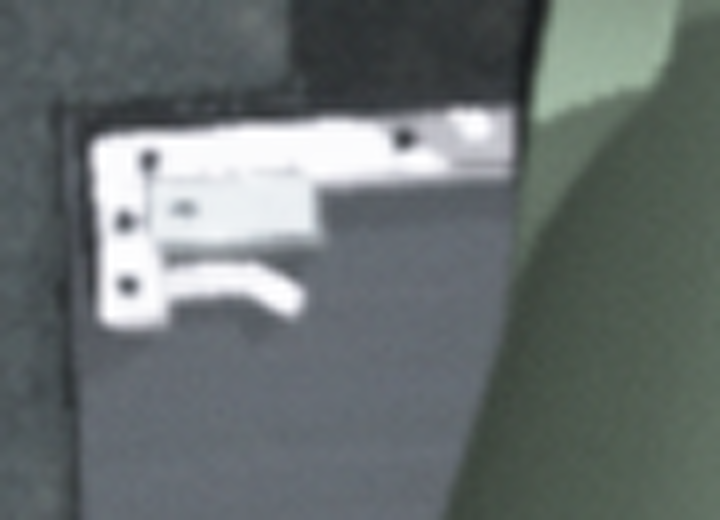

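The push stopped at y = 87.2 mm (87.5 expected), so the block is at the stop. In the top view its edge, about (155,180) to (315,180), looks slightly turned relative to the rail. I press it gently to the rail above the lip and re-seat it against the stop.

Run:
```python
from h import *
def edges():
    c=imaging.capture("top"); g=c["image"].min(2).astype(float); out=[]
    for x in range(168,184):
        col=g[160:178,x]; d=np.diff(col); i=np.argmin(d)   # block front edge -> dark
        w=-d[max(0,i-2):i+3].clip(max=0); out.append((x,160+max(0,i-2)+.5+(w*np.arange(len(w))).sum()/w.sum()))
    F=toF(c,out,.036); p=np.polyfit(F[:,1],F[:,0],1); print("front edge slope deg",np.degrees(np.arctan(p[0])).round(2),"x@126",np.polyval(p,126).round(1),F[:,0].tolist())
edges()
arm.move_linear(P(0,108,100),feed=.25)
arm.move_linear(P(10,108,38),feed=.15)
r=arm.move_linear(P(34,108,38),feed=.02,max_force=6); print(r,fx().round(1))
arm.move_linear(P(10,108,38),feed=.1); arm.move_linear(P(5,80,60),feed=.2); arm.move_linear(P(41.5,70,60),feed=.2); arm.move_linear(P(41.5,70,27),feed=.1)
r=arm.move_linear(P(43,96,27),feed=.02,max_force=10); print(r,fx().round(1))
arm.move_linear(P(41.5,70,27),feed=.1); arm.move_linear(P(41,70,80),feed=.2); arm.move_linear(P(-40,-60,150),feed=.25)
edges()
c=imaging.capture("top")["image"];cv2.imwrite("pics/top7.png",cv2.resize(c[135:215,145:265],None,fx=6,fy=6,interpolation=cv2.INTER_CUBIC))
print(get_time())
```

```text
front edge slope deg -28.04 x@126 22.9 [19.9, 19.9, 19.8, 19.5, 19.7, 19.5, 19.2, 19.0, 18.4, 17.9, 33.8, 34.6, 34.5, 34.4, 34.1, 33.8]
True [ 25.5 107.9  37.6]
True [42.3 87.2 26.8]
front edge slope deg -28.15 x@126 22.9 [19.9, 19.8, 19.8, 19.5, 19.7, 19.5, 19.2, 19.0, 18.4, 18.0, 34.5, 34.6, 34.5, 34.4, 33.9, 33.9]
26.0083
```

View pics/top7.png

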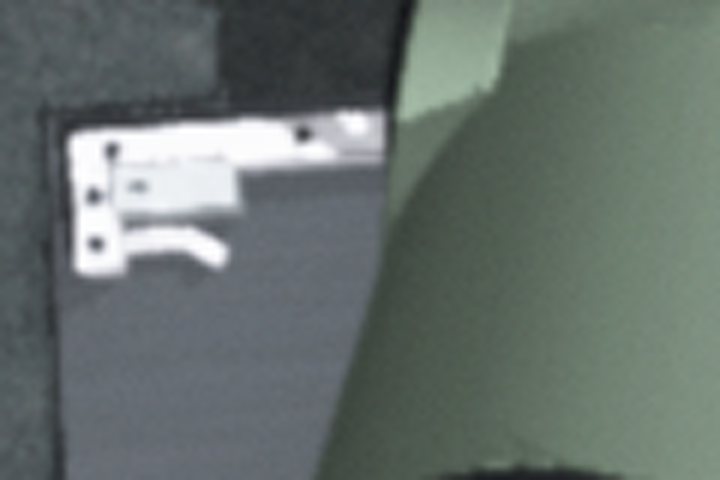

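Both contacts repeat: the flat finger stopped at x = 25.5 mm with the block against the rail, and at y = 87.2 mm with it against the stop. The picture shows the block home, with its corner at about (112,165). The robot is clear, so I hand it in.

```bash
python3 -c "
from h import *
print(arm.finish_job(),get_time())"
```

```text
the job is handed in; nothing more can be done
the job is handed in; nothing more can be done
```

I pushed the short block flat to the rail and slid it along into the corner pocket. It ended touching both rail and end stop by finger contact and camera, and I handed the job in at about 26 s with the arm clear.

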